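# Open the damp chest and hold its lid for the potter

### The arm

A 6-joint arm with a two-finger parallel gripper is mounted at the origin on the work surface. World frame = base frame: x ahead of the robot, y to its left, z up, the work surface at z = 0. Lengths are in mm, angles in rad, forces in N, time in s.
With the tool pointing down it reaches from about 300 to 750 mm from the base axis. Payload 8.5 kg.
Tool frame: the origin (TCP) lies where the fingers leave the gripper's body, on its centre line; the fingertips stand 64 mm ahead of it and the grasp point (between the pads) lies 45 mm ahead of it (r.tcp_to_tips is the z of the fingertips in the tool frame, in mm); z points along the fingers, y is the line along which they close (so a half turn about z gives the same grasp; the last joint's range is limited). The gripper opens to 88 mm and grips with 3 to 60 N. Pads are 18 mm wide; open, the fingers measure 123 mm over their backs; the gripper's body (75 mm by 187 mm) begins 45 mm behind the grasp point.
Start: joints at [-1.368, 0.381, 1.297, -0, 1.464, -0.215], TCP at [223.155, -502.675, 302.748] pointing down, gripper open.
Joint ranges: [-3.11, 3.11], [-0.89, 2.33], [0.22, 2.48], [-1.42, 4.56], [0.17, 2.85], [-2.88, 2.88]. Speed limits (rad/s): [2.39, 2.39, 3.14, 3.14, 3.14, 3.14].

### API

Orientations are given as a rotation vector (axis times angle).
In Python, from station import r gives the robot as it stands. The module is installed in compiled form; this text tells all that it offers.
- The arm moves only by the tool play_rows, never from a script. Its argument "series" is a list of rows, each a list of 7 numbers: the shift along the world's x, y, z in units of 0.5 m (1.0 is 0.5 m), then the turn, a rotation vector about the world's x, y, z in units of 180 degrees (1.0 is 180 degrees), then the opening, from 0 (shut) to 1 (fully open). A call has 1 to 12 rows; each row is the pose to reach, as a shift and turn from the pose commanded when the call began, turning the shorter way round; what a row does not reach only later rows make up. A row lasts 1/8 s, in which the tool goes at most 62.5 mm and 10.7 degrees, less where a joint would pass 70% of its speed; a pose out of reach is approached as far as the arm can. A call with a number of a shift or a turn outside -1 to 1 is refused whole. A call with a gripper value outside its range is refused whole. The fingers move at their own pace and stop on an object; the grip force is fixed at half the most. Time passes only in rows, so rows that repeat a pose let the fingers close. It gives the time, the measured TCP pose, the force, the opening and the grip force at its end, in the units of the state.
- r.state(): the state, without advancing time (a new reading comes with each control period).
- r.capture(name): name is "scene" or "top" or "wrist"; returns a dict with "img" (480x640x3 uint8, blue, green, red), "z_map" (480x640 float32, mm along the optical axis (not along the pixel's ray), 0 where there is no reading), "fx", "fy", "cx", "cy" (pixels), "eye" and "attitude" of the camera in the world; the wrist camera has in their place "T_tool_cam" (4x4, takes a point from camera to tool coordinates, whose origin is the TCP and whose axes are the flange's). Camera axes: x right, y up, looking along -z (the intrinsics and any distortion apply to the point x, -y, -z); pixel columns grow to the right and rows downward; lengths in mm; the calibration is good to about 2 mm. A picture is of the moment at which its call begins: read the wrist's pose just before it.
- r.sign_off(): hands the job in; it is judged then, once.
The state is a dict: "clock": time; "joints": joint angles; "joint_velocities": joint speeds; "joint_torque": joint torques, N m; "tool_pos": TCP position; "tool_rot": TCP orientation; "contact_force": force on the tool from outside, world axes, zero at the start; "torque": the same for the moment, N m; "finger_gap": finger opening in mm; "grasp_force": force on a finger pad.
Only numpy, scipy, OpenCV 4.12 (cv2) and the standard library are available. Lean on these libraries where they do the work, as an engineer would, in place of code of your own. Each camera call takes 0.05 s, during which the arm holds its last target. There are 200 camera calls.

### The job

Lift the wooden clay beater off the lid of the plywood damp chest and lay it flat on the wooden work board, setting it down rather than dropping it. Then take the lid's T-handle latch and, with the latch still as you found it, give the lid a gentle tug to learn whether it is caught; if it is, do not wrench it but turn the handle to free it. Raise the lid by the T-handle to about 45 degrees and finish while still holding it there by the handle, steady, with all the other tools, vessels and clay left where they were.

Things in the scene. Friction and masses are not known exactly. Their poses are not given: they have to be found in the camera images.
- chest: plywood damp chest for keeping clay moist, 260 (x) x 320 (y) x 105 mm without the lid, fixed; origin under its centre, z up, x horizontal from the hinge side (nearest the robot) to the front
- chest_hinge (a point): middle of the lid's hinge line, on the upper rim of the chest's robot-side edge (x -130 mm, y 0, z 105 mm in the chest's frame); the hinge line runs along the chest's y axis
- lid_angle (a joint): angle of the lid, rad: 0 shut, grows as its front edge rises and swings back towards the robot, stop at 1.3. Nothing holds it up: let go, it falls shut. A caught lid has about 4 mm of play at the handle (0.02 rad), then stops hard; a free one goes on rising. Lifting it at the handle takes about 4 to 7 N
- lid: the lid, 260 x 320 x 15 mm plywood edged with aluminium, top 120 mm above the table when shut; origin in the middle of the hinge line, x to the lid's front, z out of its top
- t_handle: dark steel T-handle of the quarter-turn latch, standing on the lid 210 mm from the hinge line, half-way along it: a bar 70 mm long, 14 mm wide, 18 mm high on a 12 mm stem, 20 mm of room under the bar (bar 20 to 38 mm above the lid's top). Origin in the middle of the bar, x along the bar, z along the turning axis, out of the lid
- latch (a joint): angle of the T-handle, rad: 0 with the bar pointing from hinge to front, grows anticlockwise seen from above, stop at 1.57 with the bar parallel to the hinge. Light friction (0.12 N m), stays where left. Its tongue goes under a hand-set keeper inside the front wall, so the angle does not surely tell: below 0.6 caught, above 1.2 free, between them either way. Starts at 0.05 to 1.5
- tongue: the latch's steel tongue, hidden under the lid, 35 mm long, pointing as the bar does; origin on the turning axis 40 mm below the lid's top, x along the tongue
- beater: flat wooden clay beater lying on the lid between handle and hinge, about parallel to the hinge line: blade 125 x 50 x 14 mm (x -22 to 102 mm), handle 110 x 24 x 14 mm (x -130 to -20 mm); 0.1 kg, balances near x 6 mm; origin on its underside, x along it towards the blade
- board: wooden work board, 340 (x) x 230 (y) x 18 mm, fixed on the table; origin under its centre, top at z 18 mm. Two modelling tools lie along x on its +y part (y 60 to 105 mm), the rest is bare
- knife_tool: a boxwood modelling knife 190 mm long, 14 mm wide, 8 mm thick, lying on the work board along its length; origin under its middle
- loop_tool: a wooden loop tool 170 mm long, 11 mm wide, 9 mm thick, lying beside the knife on the board; origin under its middle
- mug: a white ceramic mug, 76 mm across, 90 mm high, standing a little beyond the chest's front; origin under its centre
- bottle: a small clear bottle, 40 mm across, 115 mm high; origin under its centre
- clay_block: a grey block of clay 100 x 75 x 70 mm; origin under its centre
- rib: a flat wooden rib 130 x 55 x 6 mm lying on the table; origin under its middle
- water_bowl: a small blue water bowl, 116 mm across, 50 mm high, just beyond the far end of the work board; origin under its centre
- t_handle_end (a point): end of the T-handle's bar, 35 mm from the turning axis along the bar's x axis, at mid-height of the bar
There are look-alikes about, which are no part of the job. There is more than one size of the beater; the job needs the smaller.

How it is judged (in metres and radians):
On the way, in this order (a step that is already met when the one before it is completed fails the run):
1. the beater lies flat on the work board, let go and at rest (x of beater in the frame of board between -0.15 and 0.15 m and y of beater in the frame of board between -0.1 and 0.1 m and z of beater in the frame of board between 0.013 and 0.025 m and angle between beater's own z axis and vertical below 0.12 rad and contact force between the fingers and beater below 0.1 N and linear speed of beater below 0.03 m/s), for 0.2 s.
2. the lid has been tugged upwards by the T-handle through its play (more than 0.012 rad) with the latch not yet turned from where it was found (the handle has moved less than 14 mm in all) (value of joint lid_angle above 0.012 rad and contact force between the fingers and t_handle above 1 N and distance of t_handle_end from where it was at the start of the episode below 0.014 m).
3. the lid is up past 0.65 rad, held by the T-handle (value of joint lid_angle above 0.65 rad and contact force between the fingers and t_handle above 1 N), for 0.2 s.
At the end, for the whole second after the job is handed in: The lid stands steady at 0.65 to 1.05 rad (37 to 60 degrees), held by the fingers on the T-handle (over 2 N) and nothing else (under 5 N on the panel); the beater lies flat and untouched on the work board, its origin within 150 mm along and 100 mm across of the centre (all of step 1 and value of joint lid_angle between 0.65 and 1.05 rad and velocity of joint lid_angle between -0.08 and 0.08 rad/s and contact force between the fingers and t_handle above 2 N and contact force between lid_c0 and anything else below 5 N); the arm keeps its last pose, push and grip.
It fails at once if the lid is wrenched against its catch (more than 80 N on the tongue) (contact force between tongue and anything else above 80 N).
It fails at once if the beater is dropped or thrown (faster than 0.7 m/s with no finger on it) (linear speed of beater above 0.7 m/s and contact force between the fingers and beater below 0.1 N).
It fails at once if a bystander is moved by more than 30 mm or tipped (distance of any of knife_tool, loop_tool, mug, bottle, clay_block, rib, water_bowl from where it was at the start of the episode above 0.03 m or angle between any of mug, bottle, water_bowl's own z axis and vertical above 0.5 rad).
It also fails if it takes over 58 s, if anything falls off the work surface, if the arm or the gripper's body presses on something with over 40 N, if the wrist force passes 120 N, or if a joint passes its speed limit or range.

## Working session

There is one attempt and no reset: what is moved stays moved. The work goes in short steps, Python scripts to look and compute and a tool call to move; the robot and the scene stay as the last step left them, time stands still between calls to the robot, and variables do not carry over. Pictures are saved under pics/ and viewed, at most 10 in all, crops included, and the job is handed in when it is done.

Besides the shell and the picture viewer there is one more tool, called after "Request:" as a command line: name --pt "numbers of a row" for each row, then --argument value for the rest. play_rows: Moves the arm, as the interface text tells. Its arguments: {"type":"object","properties":{"series":{"type":"array","items":{"type":"array","items":{"type":"number"}}}},"required":["series"]}

```bash
mkdir -p pics; cat > h.py <<'E'
import numpy as np, cv2
from scipy.spatial.transform import Rotation as R
from station import r
def cap(n):
    s=r.state(); c=r.capture(n); 
    if n=='wrist':
        T=np.eye(4);T[:3,:3]=R.from_rotvec(s['tool_rot']).as_matrix();T[:3,3]=s['tool_pos'];c['M']=T@c['T_tool_cam']
    else:
        M=np.eye(4);a=np.array(c['attitude']);M[:3,:3]=a if a.shape==(3,3) else R.from_rotvec(a).as_matrix();M[:3,3]=c['eye'];c['M']=M
    return c
def cloud(c):
    v,u=np.mgrid[:480,:640];d=c['z_map']
    P=np.stack([(u-c['cx'])/c['fx']*d,-(v-c['cy'])/c['fy']*d,-d],-1)
    return P@c['M'][:3,:3].T+c['M'][:3,3]
def proj(c,p):
    q=(np.asarray(p)-c['M'][:3,3])@c['M'][:3,:3]
    return c['cx']+c['fx']*q[0]/-q[2], c['cy']+c['fy']*q[1]/q[2]
E
python3 - <<'E'
from h import *
print(r.state())
for n in('scene','top'):
    c=cap(n); cv2.imwrite(f'pics/{n}0.png',c['img']); np.savez(f'{n}0.npz',**c); print(n,{k:c[k] for k in c if k not in('img','z_map')})
E
```

```text
{'clock': 0.0, 'joints': array([-1.36828895e+00,  3.81185523e-01,  1.29825031e+00,  1.19283520e-05,
        1.46362447e+00, -2.15273330e-01]), 'joint_velocities': array([ 0.00021399,  0.00044341,  0.00049445, -0.00076151,  0.00019025,
        0.00079289]), 'joint_torque': array([ 6.54612613e-04, -4.37928486e+01, -2.24559027e+01,  7.13867485e-02,
        3.52493359e-02, -1.10714914e-04]), 'tool_pos': array([ 223.12661778, -502.49519765,  302.14686317]), 'tool_rot': array([-3.07186433e+00, -6.51179909e-01, -3.33271199e-05]), 'contact_force': array([-0.20563174,  0.21479429,  0.09012062]), 'torque': array([-0.01558811,  0.02593603, -0.03099235]), 'grasp_force': 0.0, 'finger_gap': 88.20342983245025}
scene {'fx': 510.08316732728554, 'fy': 510.08316732728554, 'cx': 323.0973276957627, 'cy': 238.56171165577865, 'eye': array([1171.0465994 ,  151.42283508, 1066.23400823]), 'attitude': array([0.47000962, 0.59386727, 1.73199992]), 'M': array([[-2.32899434e-01, -7.67202174e-01,  5.97627542e-01,
         1.17104660e+03],
       [ 9.72500181e-01, -1.84440615e-01,  1.42214831e-01,
         1.51422835e+02],
       [ 1.11926393e-03,  6.14314646e-01,  7.89060367e-01,
         1.06623401e+03],
       [ 0.00000000e+00,  0.00000000e+00,  0.00000000e+00,
         1.00000000e+00]])}
top {'fx': 482.35859704357495, 'fy': 482.35859704357495, 'cx': 325.17293212233085, 'cy': 242.6560805434012, 'eye': array([ 245.32797457,   18.86412193, 1200.1080934 ]), 'attitude': array([ 0.1598251 , -0.17346471, -1.59516398]), 'M': array([[-3.14660177e-02,  9.77276642e-01, -2.09619308e-01,
         2.45327975e+02],
       [-9.99490544e-01, -2.96447968e-02,  1.18253407e-02,
         1.88641219e+01],
       [ 5.34250753e-03,  2.09884612e-01,  9.77711566e-01,
         1.20010809e+03],
       [ 0.00000000e+00,  0.00000000e+00,  0.00000000e+00,
         1.00000000e+00]])}
```

View pics/scene0.png

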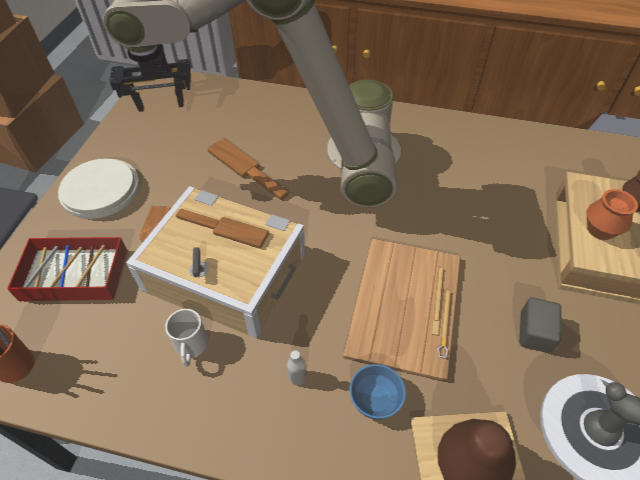

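View pics/top0.png

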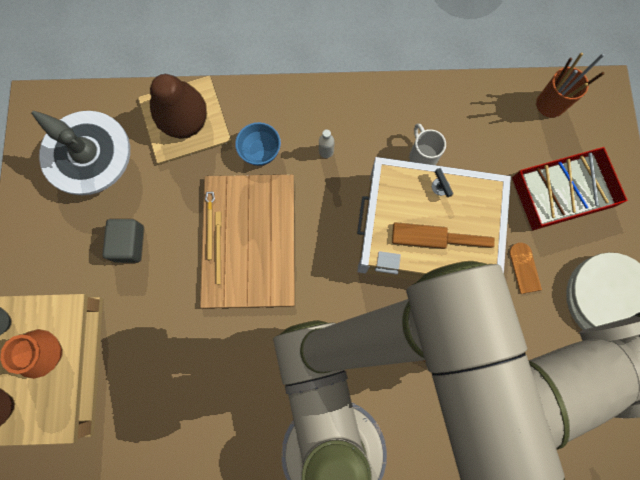

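Scene picture: the beater on the lid has its blade at (240,231) and handle at (195,217). The T-handle is at (197,262), and the board's middle is near (405,305). 

Candidates for the beater are the one on the lid (scene 240,231; top 420,235) and the larger one on the table (scene 245,165). I choose the one on the lid. Next is a close crop to check it.

```bash
python3 - <<'E'
from h import *
s=dict(np.load('scene0.npz'));t=dict(np.load('top0.npz'))
a=cv2.resize(s['img'][180:310,120:310],None,fx=4,fy=4,interpolation=2)
b=cv2.resize(t['img'][150:285,350:520],None,fx=4,fy=4,interpolation=2)
cv2.imwrite('pics/cs.png',a);cv2.imwrite('pics/ct.png',b)
C=cloud(s);D=cloud(t)
for n,c,pts in(('s',C,[(245,165),(280,188),(240,231),(195,217),(197,262),(196,252),(200,274),(150,250),(260,250),(405,305),(375,242),(460,252),(447,373),(350,355)]),('t',D,[(420,235),(470,240),(442,182),(445,188),(439,174),(400,200),(207,178),(294,178),(294,305),(203,305)])):
    for u,v in pts: print(n,u,v,np.round(np.median(c[v-1:v+2,u-1:u+2].reshape(-1,3),0)))
E
```

```text
s 245 165 [ 169. -324.   20.]
s 280 188 [ 232. -198.   20.]
s 240 231 [ 489. -211.  135.]
s 195 217 [ 472. -329.  134.]
s 197 262 [ 611. -264.  159.]
s 196 252 [ 587. -277.  159.]
s 200 274 [ 620. -259.  124.]
s 150 250 [ 581. -399.  121.]
s 260 250 [ 522. -153.  120.]
s 405 305 [527. 197.  18.]
s 375 242 [356.  96.  17.]
s 460 252 [323. 315.   1.]
s 447 373 [671. 309.  17.]
s 350 355 [680.  96.  20.]
t 420 235 [ 485. -210.  134.]
t 470 240 [ 470. -323.  134.]
t 442 182 [ 602. -265.  156.]
t 445 188 [ 589. -271.  154.]
t 439 174 [ 622. -259.  156.]
t 400 200 [ 574. -172.  119.]
t 207 178 [679. 304.  17.]
t 294 178 [676.  81.   3.]
t 294 305 [346.  86.   2.]
t 203 305 [353. 307.  19.]
```

View pics/cs.png

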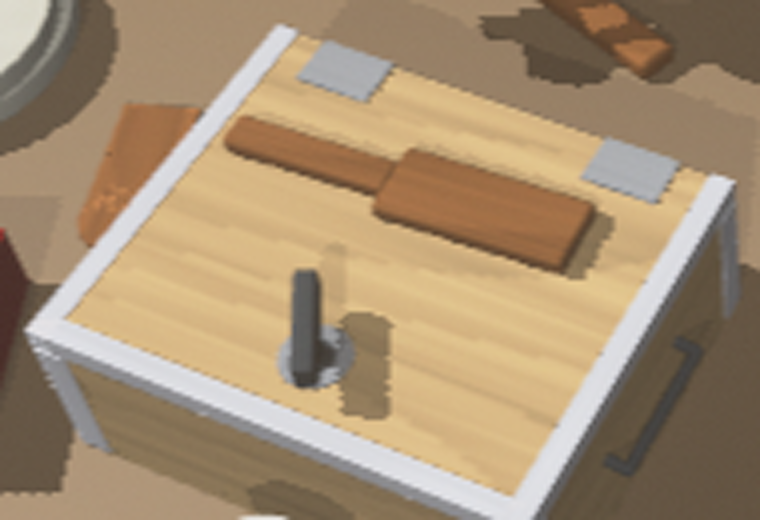

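View pics/ct.png

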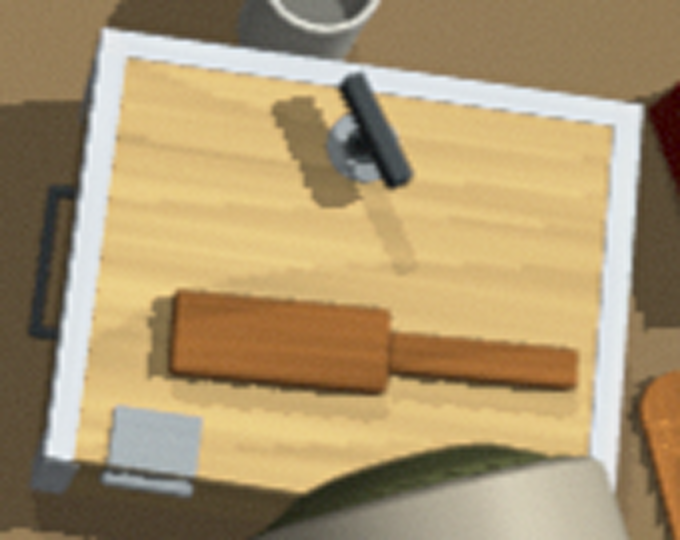

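The crops confirm it: the small beater lies on the lid, blade at scene crop (485,205) and handle at (310,155). The T-handle bar runs from (305,275) to (303,380), close to the chest's x axis with a slight turn. Now I'll fit the geometry from both depth views.

```bash
python3 - <<'E'
from h import *
for n in('scene','top'):
    c=dict(np.load(n+'0.npz'));P=cloud(c);u,v=np.meshgrid(np.arange(640),np.arange(480));Z=P[...,2];X=P[...,0];Y=P[...,1]
    m0=(X>380)&(X<690)&(Y>-450)&(Y<-80)
    def rect(k,m):
        p=P[m][:,:2].astype(np.float32);(cx,cy),(w,h),a=cv2.minAreaRect(p);print(n,k,m.sum(),'c',round(cx,1),round(cy,1),'wh',round(w,1),round(h,1),'a',round(a,1),'z',np.round(np.median(Z[m]),1));
    box=m0&(Z>110)&(Z<145)
    rect('lid',box)
    if n=='top':
        hb=m0&(Z>146)&(Z<165)&(Y<-240)&(Y>-290)&(X>560)
    else: hb=m0&(Z>146)&(Z<165)&(X>560)
    rect('handle',hb)
    p=P[hb][:,:2];q=p-p.mean(0);w,V=np.linalg.eigh(q.T@q);print('dir',np.degrees(np.arctan2(*V[::-1,1])))
    be=m0&(Z>128)&(Z<140)&(X<540)&(X>440)&(Y>-390)&(Y<-140)
    rect('beater',be)
    p=P[be][:,:2];q=p-p.mean(0);w,V=np.linalg.eigh(q.T@q);d=V[:,1]*np.sign(V[1,1]);print('dir',np.degrees(np.arctan2(d[1],d[0])),'mean',p.mean(0));s=q@d
    l=np.array([-d[1],d[0]])
    for lo in range(-130,130,20):
        k=(s>lo)&(s<lo+20)
        if k.sum()>5: t=(p@l)[k];print(lo,k.sum(),np.round([t.min(),t.max()],1),end=' ')
    print()
    rect('board',(Z>12)&(Z<23)&(X>330)&(X<700)&(Y>70)&(Y<330))
    if n=='scene': print('box side L',0)
E
```

```text
scene lid 12516 c 526.3 -255.7 wh 325.3 264.4 a 79.8 z 121.1
scene handle 207 c 605.5 -268.7 wh 70.7 15.7 a 22.1 z 157.7
dir -159.2332871928609
scene beater 1305 c 480.3 -262.8 wh 232.5 52.1 a 82.4 z 134.2
dir 82.6107324766193 mean [ 485.3684687  -241.44374814]
-130 69 [-523.9 -498.1] -110 72 [-524.6 -497.4] -90 68 [-522.5 -497.3] -70 70 [-523.2 -499. ] -50 76 [-525.9 -487.2] -30 135 [-536.  -486.4] -10 150 [-535.7 -485.4] 10 148 [-535.6 -484.3] 30 149 [-535.8 -485.6] 50 152 [-536.5 -484.4] 70 153 [-536.3 -485. ] 90 40 [-535.6 -488.3] 
scene board 11470 c 515.0 198.3 wh 230.0 345.6 a 89.5 z 18.3
box side L 0
top lid 13768 c 522.3 -255.5 wh 323.3 271.0 a 79.8 z 120.0
top handle 215 c 603.5 -269.0 wh 69.3 13.9 a 20.9 z 156.3
dir -159.0374979766301
top beater 1632 c 479.5 -262.8 wh 231.4 50.9 a 82.4 z 133.2
dir 82.69867411466304 mean [ 481.48756214 -243.43867528]
-130 91 [-521.4 -497.5] -110 89 [-521.6 -497.8] -90 90 [-521.  -497.3] -70 91 [-519.9 -497. ] -50 89 [-521.1 -497. ] -30 171 [-532.5 -484.4] -10 192 [-533.8 -484.1] 10 185 [-534.6 -483.8] 30 184 [-534.7 -484.4] 50 192 [-534.4 -484.1] 70 181 [-533.2 -485.1] 90 55 [-532.8 -485.8] 
top board 11399 c 515.6 198.3 wh 230.4 340.8 a 89.5 z 17.7
```

Findings:
- **Chest:** yaw is about -10.2°, with the hinge middle near (398,-233).
- **T-handle:** centre (604.5,-269), top at z≈157, bar at about +21°. That puts the latch near 0.55 rad.
- **Beater:** origin near (482,-249), direction 82.6°.
- **Board:** centre (515,198).

Next I move above the beater.

Request:
play_rows --pt "0.519 0.523 -0.08 0 0 0.326 1" --pt "0.519 0.523 -0.08 0 0 0.326 1" --pt "0.519 0.523 -0.08 0 0 0.326 1" --pt "0.519 0.523 -0.08 0 0 0.326 1" --pt "0.519 0.523 -0.08 0 0 0.326 1" --pt "0.519 0.523 -0.08 0 0 0.326 1" --pt "0.519 0.523 -0.08 0 0 0.326 1" --pt "0.519 0.523 -0.08 0 0 0.326 1" --pt "0.519 0.523 -0.08 0 0 0.326 1" --pt "0.519 0.523 -0.08 0 0 0.326 1" --pt "0.519 0.523 -0.08 0 0 0.326 1"

```text
clock: 1.48
tool_pos: [482.3, -241.7, 262.8]
tool_rot: [2.361, 2.072, 0.0]
contact_force: [0.8, 0.3, 0.8]
finger_gap: 88.0
grasp_force: 0.0
```

```bash
python3 - <<'E'
from h import *
s=r.state();print(s['tool_pos'],R.from_rotvec(s['tool_rot']).as_matrix().round(3),s['joints'].round(2),s['contact_force'].round(2))
c=cap('wrist');P=cloud(c);Z=P[...,2];X=P[...,0];Y=P[...,1]
cv2.imwrite('pics/w1.png',c['img'])
def rect(k,m):
    p=P[m][:,:2].astype(np.float32);print(k,m.sum(),cv2.minAreaRect(p),'z',np.median(Z[m]))
m=(Z>128)&(Z<140)&(X>440)&(X<540)&(Y>-390)&(Y<-140)
rect('beater',m)
rect('blade',m&(Y>-255))
rect('handle',(Z>148)&(Z<166)&(X>560)&(X<650)&(Y>-310)&(Y<-230))
m=(Z>114)&(Z<125)&(X>420)&(X<650)&(Y>-390)&(Y<-140);print('lid z',np.median(Z[m]),m.sum())
E
```

```text
[ 482.29318782 -241.71973251  262.83622388] [[ 0.13   0.992  0.   ]
 [ 0.992 -0.13  -0.   ]
 [-0.     0.    -1.   ]] [-0.68  0.39  1.4  -0.    1.35 -0.55] [0.79 0.27 0.81]
beater 17284 ((479.612548828125, -263.7066650390625), (231.65036010742188, 50.16812515258789), 82.67391204833984) z 134.04133054158115
blade 13051 ((487.38037109375, -203.44688415527344), (110.13533020019531, 50.168785095214844), 82.69816589355469) z 134.07962573621785
handle 3215 ((603.4507446289062, -269.545654296875), (69.80260467529297, 14.944377899169922), 20.809846878051758) z 157.52807068069615
lid z 120.28278693967718 69147
```

The wrist view confirms the poses: beater top at 134, lid at 120.3, T-handle top at 157.5. Descend and grip.

Request:
play_rows --pt "0 0 -0.1 0 0 0 1" --pt "0 0 -0.12 0 0 0 1" --pt "0 0 -0.135 0 0 0 1" --pt "0 0 -0.145 0 0 0 1" --pt "0 0 -0.152 0 0 0 1" --pt "0 0 -0.152 0 0 0 1" --pt "0 0 -0.152 0 0 0 0.2" --pt "0 0 -0.152 0 0 0 0.2" --pt "0 0 -0.152 0 0 0 0.2" --pt "0 0 -0.152 0 0 0 0.2" --pt "0 0 -0.152 0 0 0 0.2" --pt "0 0 -0.152 0 0 0 0.2"

```text
clock: 3.02
tool_pos: [482.7, -241.2, 186.8]
tool_rot: [2.36, 2.074, 0.0]
contact_force: [-0.4, 0.6, -0.0]
finger_gap: 49.7
grasp_force: 30.0
```

Gripped at 49.7 mm with 30 N. Lift and carry to the board.

Request:
play_rows --pt "0 0 0.03 0 0 0 0.2" --pt "0 0 0.09 0 0 0 0.2" --pt "0 0 0.17 0 0 0 0.2" --pt "0.002 0.08 0.2 0 0 0.055 0.2" --pt "0.005 0.18 0.2 0 0 0.11 0.2" --pt "0.008 0.28 0.2 0 0 0.165 0.2" --pt "0.01 0.38 0.2 0 0 0.22 0.2" --pt "0.012 0.48 0.2 0 0 0.275 0.2" --pt "0.015 0.58 0.2 0 0 0.33 0.2" --pt "0.018 0.67 0.2 0 0 0.385 0.2" --pt "0.02 0.75 0.2 0 0 0.44 0.2" --pt "0.02 0.818 0.2 0 0 0.495 0.2"

```text
clock: 4.53
tool_pos: [492.4, 169.4, 287.7]
tool_rot: [0.217, 3.133, 0.0]
contact_force: [-1.1, 0.1, -1.6]
finger_gap: 49.6
grasp_force: 30.0
```

Request:
play_rows --pt "0 0 -0.08 0 0 0.043 0.2" --pt "0 0 -0.16 0 0 0.043 0.2" --pt "0 0 -0.24 0 0 0.043 0.2" --pt "0 0 -0.3 0 0 0.043 0.2" --pt "0 0 -0.34 0 0 0.043 0.2" --pt "0 0 -0.36 0 0 0.043 0.2" --pt "0 0 -0.36 0 0 0.043 0.2"

```text
clock: 5.4
tool_pos: [492.8, 167.8, 107.0]
tool_rot: [-0.015, -3.141, 0.0]
contact_force: [0.0, 0.8, -0.4]
finger_gap: 49.6
grasp_force: 30.0
```

Request:
play_rows --pt "0 0 -0.02 0 0 0 0.2" --pt "0 0 -0.034 0 0 0 0.2" --pt "0 0 -0.04 0 0 0 0.2" --pt "0 0 -0.043 0 0 0 0.2" --pt "0 0 -0.044 0 0 0 0.2" --pt "0 0 -0.045 0 0 0 0.2" --pt "0 0 -0.045 0 0 0 0.2"

```text
clock: 6.28
tool_pos: [492.7, 167.8, 84.8]
tool_rot: [0.015, 3.141, 0.0]
contact_force: [-2.3, -0.3, 4.9]
finger_gap: 49.8
grasp_force: 30.0
```

Touchdown is confirmed at 4.9 N up. Release and raise.

Request:
play_rows --pt "0 0 0 0 0 0 0.75" --pt "0 0 0 0 0 0 0.75" --pt "0 0 0 0 0 0 0.75" --pt "0 0 0.03 0 0 0 0.75" --pt "0 0 0.1 0 0 0 0.75" --pt "0 0 0.2 0 0 0 0.75" --pt "0 0 0.3 0 0 0 0.75" --pt "0 0 0.36 0 0 0 0.75" --pt "0 0 0.36 0 0 0 0.75"

```text
clock: 7.4
tool_pos: [492.9, 167.9, 267.1]
tool_rot: [0.015, 3.136, 0.001]
contact_force: [0.2, -1.0, -0.4]
finger_gap: 66.0
grasp_force: 0.0
```

```bash
python3 - <<'E'
from h import *
s=r.state();print(s['tool_pos'],s['tool_rot'],s['joints'].round(2))
c=cap('wrist');P=cloud(c);Z=P[...,2];X=P[...,0];Y=P[...,1]
m=(Z>27)&(Z<40)&(X>345)&(X<685)&(Y>85)&(Y<250)
print(m.sum(),cv2.minAreaRect(P[m][:,:2].astype(np.float32)),np.median(Z[m]),Z[m].min(),Z[m].max())
E
```

```text
[492.94146822 167.90044819 267.09843681] [1.46624344e-02 3.13600767e+00 8.52494534e-04] [ 0.1   0.36  1.44 -0.    1.34 -1.46]
9011 ((515.0989379882812, 167.20294189453125), (50.062557220458984, 231.98678588867188), 89.49053192138672) 32.147891196490605 27.062841449934865 34.913087168374545
```

The beater lies flat with its top at 32, centred at (515,167). Now to above the T-handle.

Request:
play_rows --pt "0.222 -0.874 0 0 0 -0.881 0.6" --pt "0.222 -0.874 0 0 0 -0.881 0.6" --pt "0.222 -0.874 0 0 0 -0.881 0.6" --pt "0.222 -0.874 0 0 0 -0.881 0.6" --pt "0.222 -0.874 0 0 0 -0.881 0.6" --pt "0.222 -0.874 0 0 0 -0.881 0.6" --pt "0.222 -0.874 0 0 0 -0.881 0.6" --pt "0.222 -0.874 0 0 0 -0.881 0.6" --pt "0.222 -0.874 0 0 0 -0.881 0.6" --pt "0.222 -0.874 0 0 0 -0.881 0.6" --pt "0.222 -0.874 0 0 0 -0.881 0.6" --pt "0.222 -0.874 0 0 0 -0.881 0.6"

```text
clock: 8.95
tool_pos: [603.3, -269.1, 262.5]
tool_rot: [-2.843, -1.331, 0.003]
contact_force: [-0.2, 0.3, 0.5]
finger_gap: 53.2
grasp_force: 0.0
```

```bash
python3 - <<'E'
from h import *
s=r.state();print(s['tool_pos'],R.from_rotvec(s['tool_rot']).as_matrix().round(3),s['joints'].round(2))
E
```

```text
[ 603.33310157 -269.05398158  262.45746267] [[ 0.64   0.768 -0.003]
 [ 0.768 -0.64   0.002]
 [-0.    -0.003 -1.   ]] [-0.6   0.61  1.02  0.    1.52  0.1 ]
```

Request:
play_rows --pt "0 0 0 0 0 -0.163 0.6" --pt "0 0 0 0 0 -0.163 0.6" --pt "0 0 0 0 0 -0.163 0.6" --pt "0 0 0 0 0 -0.163 0.6" --pt "0 0 0 0 0 -0.163 0.6"

```text
clock: 9.57
tool_pos: [603.5, -269.1, 263.4]
tool_rot: [-3.086, -0.582, 0.002]
contact_force: [-0.0, 0.2, -0.7]
finger_gap: 53.0
grasp_force: 0.0
```

```bash
python3 - <<'E'
from h import *
s=r.state();print(s['tool_pos'],R.from_rotvec(s['tool_rot']).as_matrix().round(4),s['joints'].round(2))
c=cap('wrist');P=cloud(c);Z=P[...,2];X=P[...,0];Y=P[...,1]
m=(Z>148)&(Z<166)&(X>560)&(X<650)&(Y>-310)&(Y<-230)
print(m.sum(),cv2.minAreaRect(P[m][:,:2].astype(np.float32)),np.median(Z[m]),np.degrees(np.arctan2(*R.from_rotvec(s['tool_rot']).as_matrix()[[1,0],1])))
E
```

```text
[ 603.5372923  -269.12064615  263.43639014] [[ 9.313e-01  3.641e-01 -1.200e-03]
 [ 3.641e-01 -9.313e-01  8.000e-04]
 [-8.000e-04 -1.200e-03 -1.000e+00]] [-0.6   0.61  1.02  0.    1.52  0.6 ]
2482 ((604.4559936523438, -270.006591796875), (70.08228302001953, 13.859628677368164), 20.96735954284668) 157.87105207025243 -68.64629825026515
```

Request:
play_rows --pt "0.001 -0.001 -0.06 0 0 -0.002 0.6" --pt "0.001 -0.001 -0.1 0 0 -0.002 0.6" --pt "0.001 -0.001 -0.125 0 0 -0.002 0.6" --pt "0.001 -0.001 -0.139 0 0 -0.002 0.6" --pt "0.001 -0.001 -0.139 0 0 -0.002 0.6" --pt "0.001 -0.001 -0.139 0 0 -0.002 0" --pt "0.001 -0.001 -0.139 0 0 -0.002 0" --pt "0.001 -0.001 -0.139 0 0 -0.002 0" --pt "0.001 -0.001 -0.139 0 0 -0.002 0" --pt "0.001 -0.001 -0.139 0 0 -0.002 0" --pt "0.001 -0.001 -0.139 0 0 -0.002 0" --pt "0.001 -0.001 -0.139 0 0 -0.002 0"

```text
clock: 11.12
tool_pos: [604.2, -269.7, 194.9]
tool_rot: [3.09, 0.568, 0.0]
contact_force: [0.8, -0.2, 1.3]
finger_gap: 13.5
grasp_force: 30.0
```

Gripped. Gentle tug in small steps.

Request:
play_rows --pt "0 0 0.001 0 0 0 0" --pt "0 0 0.002 0 0 0 0" --pt "0 0 0.003 0 0 0 0" --pt "0 0 0.004 0 0 0 0" --pt "0 0 0.005 0 0 0 0" --pt "0 0 0.006 0 0 0 0" --pt "0 0 0.006 0 0 0 0" --pt "0 0 0.006 0 0 0 0"

```text
clock: 12.12
tool_pos: [603.8, -269.7, 197.5]
tool_rot: [-3.089, -0.568, 0.002]
contact_force: [-3.3, -1.5, -6.8]
finger_gap: 13.8
grasp_force: 30.0
```

Request:
play_rows --pt "0 0 0.001 0 0 0 0" --pt "0 0 0.002 0 0 0 0" --pt "0 0 0.002 0 0 0 0"

```text
clock: 12.5
tool_pos: [603.7, -269.6, 198.5]
tool_rot: [-3.089, -0.568, 0.002]
contact_force: [-5.2, -1.2, -7.7]
finger_gap: 13.2
grasp_force: 30.0
```

Request:
play_rows --pt "0 0 0.001 0 0 0 0" --pt "0 0 0.002 0 0 0 0" --pt "0 0 0.002 0 0 0 0"

```text
clock: 12.88
tool_pos: [603.6, -269.6, 199.3]
tool_rot: [-3.089, -0.568, 0.003]
contact_force: [-6.1, -1.8, -7.6]
finger_gap: 13.5
grasp_force: 30.0
```

4.4 mm up and no hard stop yet. Another small step.

Request:
play_rows --pt "0 0 0.001 0 0 0 0" --pt "0 0 0.002 0 0 0 0" --pt "0 0 0.002 0 0 0 0"

```text
clock: 13.25
tool_pos: [603.5, -269.6, 199.7]
tool_rot: [-3.088, -0.568, 0.004]
contact_force: [-5.4, -2.1, -11.2]
finger_gap: 13.2
grasp_force: 30.0
```

Request:
play_rows --pt "0 0 0.001 0 0 0 0" --pt "0 0 0.002 0 0 0 0" --pt "0 0 0.002 0 0 0 0"

```text
clock: 13.62
tool_pos: [603.5, -269.6, 200.1]
tool_rot: [-3.088, -0.567, 0.005]
contact_force: [-4.1, -2.4, -18.0]
finger_gap: 13.6
grasp_force: 30.0
```

Caught: the force rises 7.6 → 11 → 18 N with little motion. Ease back down, then turn the handle about 54° anticlockwise.

Request:
play_rows --pt "0 0 -0.005 0 0 0 0" --pt "0 0 -0.01 0 0 0 0" --pt "0 0 -0.01 0 0 0.03 0" --pt "0 0 -0.01 0 0 0.06 0" --pt "0 0 -0.01 0 0 0.09 0" --pt "0 0 -0.01 0 0 0.12 0" --pt "0 0 -0.01 0 0 0.15 0" --pt "0 0 -0.01 0 0 0.18 0" --pt "0 0 -0.01 0 0 0.21 0" --pt "0 0 -0.01 0 0 0.24 0" --pt "0 0 -0.01 0 0 0.27 0" --pt "0 0 -0.01 0 0 0.3 0"

```text
clock: 15.12
tool_pos: [604.0, -269.7, 197.1]
tool_rot: [-2.492, -1.912, 0.0]
contact_force: [-4.7, -1.8, -7.0]
finger_gap: 14.1
grasp_force: 30.0
```

```bash
python3 - <<'E'
from h import *
s=r.state();A=R.from_rotvec(s['tool_rot']).as_matrix();print(s['tool_pos'],A.round(3),s['joints'].round(2),s['contact_force'],s['torque'],np.degrees(np.arctan2(A[1,1],A[0,1])))
# targets: rotate commanded pose about hinge axis
yaw=np.radians(-10.2);ax=np.array([-np.sin(yaw),np.cos(yaw),0]);H=np.array([398,-232.6,105.])
for a in(5,10,15,20,25,30,35,40,45,48):
    Q=R.from_rotvec(-np.radians(a)*ax);d=H+Q.apply(s['tool_pos']-H)-s['tool_pos']
    print(a,(d/500).round(4),(-a/180*ax).round(4))
E
```

```text
[ 603.97211096 -269.66175199  197.09872053] [[ 0.259  0.966 -0.   ]
 [ 0.966 -0.259  0.   ]
 [-0.    -0.    -1.   ]] [-0.6   0.66  1.12 -0.    1.37 -0.34] [-4.68085976 -1.76709676 -6.9617747 ] [-0.18963195  0.69415543 -0.16392078] -14.995696937401945
5 [-0.0174  0.0031  0.0358] [-0.0049 -0.0273 -0.    ]
10 [-0.0377  0.0068  0.0699] [-0.0098 -0.0547 -0.    ]
15 [-0.061   0.011   0.1021] [-0.0148 -0.082  -0.    ]
20 [-0.0868  0.0156  0.132 ] [-0.0197 -0.1094 -0.    ]
25 [-0.1152  0.0207  0.1596] [-0.0246 -0.1367 -0.    ]
30 [-0.1458  0.0262  0.1846] [-0.0295 -0.164  -0.    ]
35 [-0.1785  0.0321  0.2068] [-0.0344 -0.1914 -0.    ]
40 [-0.2129  0.0383  0.226 ] [-0.0394 -0.2187 -0.    ]
45 [-0.2488  0.0448  0.242 ] [-0.0443 -0.246  -0.    ]
48 [-0.271   0.0488  0.2501] [-0.0472 -0.2625 -0.    ]
```

The latch is now about 1.49 rad. Start raising along the hinge arc, slowly at first to check that it is free.

Request:
play_rows --pt "-0.003 0.0005 0.007 -0.001 -0.0055 0 0" --pt "-0.0065 0.001 0.0143 -0.002 -0.011 0 0" --pt "-0.01 0.0018 0.0215 -0.003 -0.0164 0 0" --pt "-0.0137 0.0025 0.0287 -0.004 -0.0218 0 0" --pt "-0.0174 0.0031 0.0358 -0.0049 -0.0273 0 0" --pt "-0.0174 0.0031 0.0358 -0.0049 -0.0273 0 0"

```text
clock: 15.88
tool_pos: [595.2, -268.1, 215.3]
tool_rot: [2.443, 1.868, 0.091]
contact_force: [-5.0, -1.7, -7.1]
finger_gap: 13.7
grasp_force: 30.0
```

Free: 7 N and rising as expected. Continue the arc to about 25°, then to 46°.

Request:
play_rows --pt "-0.01 0.0018 0.0173 -0.0025 -0.0137 0 0" --pt "-0.0203 0.0037 0.0341 -0.0049 -0.0274 0 0" --pt "-0.0316 0.0057 0.0504 -0.0074 -0.041 0 0" --pt "-0.0436 0.0079 0.0663 -0.0099 -0.0547 0 0" --pt "-0.0562 0.0101 0.0815 -0.0123 -0.0684 0 0" --pt "-0.0694 0.0125 0.0962 -0.0148 -0.0821 0 0" --pt "-0.0833 0.015 0.1103 -0.0172 -0.0957 0 0" --pt "-0.0978 0.0176 0.1238 -0.0197 -0.1094 0 0" --pt "-0.1128 0.0203 0.1366 -0.0222 -0.1231 0 0" --pt "-0.1284 0.0231 0.1488 -0.0246 -0.1367 0 0" --pt "-0.1284 0.0231 0.1488 -0.0246 -0.1367 0 0"

```text
clock: 17.25
tool_pos: [530.8, -256.4, 289.8]
tool_rot: [2.154, 1.647, 0.49]
contact_force: [-2.0, -1.5, -8.4]
finger_gap: 14.0
grasp_force: 30.0
```

```bash
python3 - <<'E'
from h import *
s=r.state();print(s['tool_pos'],s['joints'].round(2),s['contact_force'],s['torque'],s['finger_gap'])
yaw=np.radians(-10.2);ax=np.array([-np.sin(yaw),np.cos(yaw),0]);H=np.array([398,-232.6,105.])
p=s['tool_pos']-H;print(R.from_rotvec(s['tool_rot']).as_matrix()[:,2],np.hypot(p@[np.cos(yaw),np.sin(yaw),0],p[2]))
for a in(2.5,5,7.5,10,12.5,15,16):
    d=R.from_rotvec(-np.radians(a)*ax).apply(p)-p
    print(a,(d/500).round(4),(-a/180*ax).round(4))
E
```

```text
[ 530.77556612 -256.41435465  289.81102462] [-0.74  0.33  1.5   0.35  0.89 -0.63] [-2.04644956 -1.49498885 -8.38086605] [-0.10638903  0.91003977 -0.1163547 ] 14.006064300229333
[ 0.49284063 -0.08932761 -0.86552221] 228.8046846359598
2.5 [-0.0161  0.0029  0.0114] [-0.0025 -0.0137 -0.    ]
5 [-0.0327  0.0059  0.0221] [-0.0049 -0.0273 -0.    ]
7.5 [-0.0498  0.009   0.0321] [-0.0074 -0.041  -0.    ]
10 [-0.0672  0.0121  0.0412] [-0.0098 -0.0547 -0.    ]
12.5 [-0.085   0.0153  0.0496] [-0.0123 -0.0683 -0.    ]
15 [-0.1032  0.0186  0.0572] [-0.0148 -0.082  -0.    ]
16 [-0.1106  0.0199  0.06  ] [-0.0157 -0.0875 -0.    ]
```

Request:
play_rows --pt "-0.0161 0.0029 0.0114 -0.0025 -0.0137 0 0" --pt "-0.0327 0.0059 0.0221 -0.0049 -0.0273 0 0" --pt "-0.0498 0.009 0.0321 -0.0074 -0.041 0 0" --pt "-0.0672 0.0121 0.0412 -0.0098 -0.0547 0 0" --pt "-0.085 0.0153 0.0496 -0.0123 -0.0683 0 0" --pt "-0.1032 0.0186 0.0572 -0.0148 -0.082 0 0" --pt "-0.1106 0.0199 0.06 -0.0157 -0.0875 0 0" --pt "-0.1106 0.0199 0.06 -0.0157 -0.0875 0 0" --pt "-0.1106 0.0199 0.06 -0.0157 -0.0875 0 0" --pt "-0.1106 0.0199 0.06 -0.0157 -0.0875 0 0" --pt "-0.1106 0.0199 0.06 -0.0157 -0.0875 0 0" --pt "-0.1106 0.0199 0.06 -0.0157 -0.0875 0 0"

```text
clock: 18.75
tool_pos: [476.2, -246.6, 319.4]
tool_rot: [1.951, 1.493, 0.704]
contact_force: [2.1, 0.8, -3.1]
finger_gap: 13.4
grasp_force: 30.0
```

```bash
python3 - <<'E'
from h import *
s=r.state();print(s['tool_pos'],R.from_rotvec(s['tool_rot']).as_matrix()[:,2],s['contact_force'],s['joint_velocities'].round(4),s['finger_gap'])
c=cap('scene');cv2.imwrite('pics/end.png',c['img'])
P=cloud(c);Z=P[...,2];X=P[...,0];Y=P[...,1]
m=(Z>27)&(Z<40)&(X>345)&(X<685)&(Y>85)&(Y<250)
print(cv2.minAreaRect(P[m][:,:2].astype(np.float32)))
E
```

```text
[ 476.21536007 -246.64692872  319.40954456] [ 0.70849407 -0.12738203 -0.69412533] [ 2.12328255  0.77302747 -3.13759067] [-0.0012 -0.0012  0.0035  0.0001  0.      0.0003] 13.428979416367152
((515.8281860351562, 167.57029724121094), (49.78965759277344, 234.0658416748047), 89.7605972290039)
```

View pics/end.png

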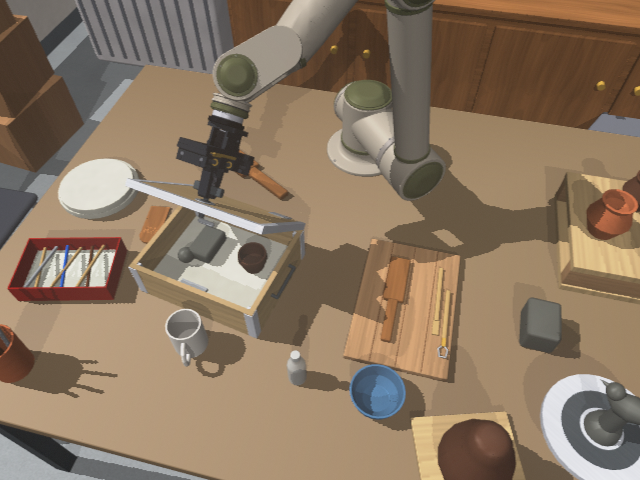

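The picture shows the lid held open at about 45°, with the fingers on the T-handle at (210,190). The beater lies flat on the board at (395,297), and the mug (187,335), bottle (297,368), bowl (378,391) and tools are in place. Hand in.

```bash
python3 -c "
from station import r
print(r.sign_off())"
```

```text
the job is handed in; nothing more can be done
None
```

The job is handed in, with no verdict returned: the beater lies flat on the work board, the tug showed the lid was caught, turning the handle freed it, and the lid is held steady at about 45° by the T-handle with everything else in place.

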